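# Lay the cast holder down for scanning

## Robot

A 6-joint arm with a two-finger parallel gripper is mounted at the origin on the work surface. World frame = base frame: x ahead of the robot, y to its left, z up, the work surface at z = 0. Lengths are in m, angles in rad, forces in N, time in s.
With the tool pointing down it reaches from about 0.3 to 0.75 m from the base axis. Payload 8.5 kg.
Tool frame: the origin (TCP) lies midway between the tips of the shut fingers; the grasp point (between the pads) lies 19 mm behind it; z points along the fingers, y is the line along which they close (so a half turn about z gives the same grasp; the last joint's range is limited). The gripper opens to 85 mm and grips with 20 to 120 N. Pads are 22 mm wide; open, the fingers measure 114 mm over their backs; the gripper's body (76 mm by 85 mm) begins 54 mm behind the grasp point. The pads swing forward as they close: fully open they stand 13 mm farther back than shut.
Start: joints at [-1.349, 0.381, 1.297, -0, 1.464, -0.215], TCP at [0.233, -0.498, 0.231] pointing down, gripper open.
Joint ranges: [-3.11, 3.11], [-0.89, 2.33], [0.22, 2.48], [-1.42, 4.56], [0.17, 2.85], [-2.88, 2.88]. Speed limits (rad/s): [2.39, 2.39, 3.14, 3.14, 3.14, 3.14].

## Interface

Orientations are given as [roll, pitch, yaw] about the fixed x, y, z axes, in that order (R = Rz(yaw) Ry(pitch) Rx(roll)).
In Python, from rig import r gives the robot as it stands.
- The arm moves only by the tool play_rows, never from a script. Its argument "moves" is text: rows parted by semicolons, each of 7 numbers parted by spaces: the shift along the tool's x, y, z each as a share of 3 cm, from -1 to 1, then the turn, a rotation vector about the tool's x, y, z each as a share of 6 degrees, from -1 to 1, then the finger opening in mm, from 0 to 85.4. In form: dx dy dz rx ry rz jaw; .... A call has 1 to 20 rows; each row shifts and turns the commanded pose from where the row before left it, along the tool's axes as they then stand; what a row does not reach is not made up. A row lasts 1/8 s, in which the tool goes at most 62.5 mm and 10.7 degrees, less where a joint would pass 70% of its speed; a pose out of reach is approached as far as the arm can. A call with a number of a shift or a turn outside -1 to 1 is refused whole. A call with a gripper value outside its range is refused whole. The fingers move at their own pace and stop on an object; the grip force is fixed at half the most. Time passes only in rows, so rows that do not move let the fingers close. It gives the time, the measured TCP pose, the force, the opening and the grip force at its end, in the units of the state.
- r.get_state(): the state, without advancing time (a new reading comes with each control period).
- r.camera(name): name is "scene" or "top" or "wrist"; returns a dict with "image" (420x560x3 uint8, red, green, blue), "depth" (420x560 float32, m along the optical axis (not along the pixel's ray), 0 where there is no reading), "fx", "fy", "cx", "cy" (pixels), "R" (3x3) and "t" (3): a world point X has camera coordinates R X + t. Camera axes: x right, y down, z forward; pixel columns grow to the right and rows downward; lengths in m; the calibration is good to about 2 mm. A picture is of the moment at which its call begins.
- r.sign_off(): hands the job in; it is judged then, once.
The state is a dict: "clock": time; "joint_pos": joint angles; "dq": joint speeds; "joint_torque": joint torques, N m; "ee_pos": TCP position; "tcp_rot": TCP orientation; "force": force on the tool from outside, world axes, zero at the start; "wrist_torque": the same for the moment, N m; "opening": opening from 0.0 (shut) to 1.0 (fully open); "grip_force": force on a finger pad.
Only numpy, scipy, OpenCV 4.12 (cv2) and the standard library are available. Lean on these libraries where they do the work, as an engineer would, in place of code of your own. Each camera call takes 0.05 s, during which the arm holds its last target. There are 200 camera calls.

## Task

First move the wooden block with the crowns from beside the cast holder and set it, level, in the shallow tray. Then tip the L-shaped cast holder about its corner, away from the scanner, from its short leg onto its long leg so that the cast looks up: let it down gently under control, never letting it fall, and never lift the corner off the bench. Finally slide the lying holder home between the scanner's two pins until the back of its upright short leg is flush against the stop bar, let go, and leave everything else where it stands.

Things in the scene. Friction and masses are not known exactly. Their poses are not given: they have to be found in the camera images.
- holder: L-shaped cast holder of 8 mm aluminium plate, 80 mm wide (y), about 0.5 kg. Origin: middle of the outer corner edge. Short leg (foot, 70 mm) along its +x, outer face at z = 0; long leg (110 mm) along its +z, outer face at x = 0. Starts on the short leg, z up, x roughly to world +y (the robot's left). Tips towards its -x; at the end its x points up, its z to the right. Topples by itself beyond about 20 degrees.
- holder_cast (a point): Centre of the white plaster cast screwed to the long leg's inner face, at x = 20, z = 62 mm in the holder's axes (same axes): 64 mm wide, from z = 29 to 95 mm, standing out to x = 32 mm. Its teeth look along the holder's x: to the left at first, up at the end.
- holder_bar (a point): Middle of the holder's round steel handle bar, at x = 34, z = 126 mm in the holder's axes (same axes). 10 mm thick, along y, clear for 65 mm between two slanting 8 mm arms at y = +-37 mm that carry it beyond the long leg's end. So it is 126 mm high while the holder stands, 34 mm when it lies, with free space under it both ways.
- block_center (a point): Centre of a loose wooden block, 90 (x) x 50 (y) x 30 (z) mm, z up, 15 mm above the bench; three small crowns on its top reach 18 mm higher. It lies at the holder's right, where the long leg must come down.
- tray: Shallow open wooden tray, 150 (x) x 130 (y) mm outside, 22 mm tall, walls 4 mm, fixed to the bench at the right, nearer or farther. Origin: centre of its underside; its inner floor is 4 mm above the bench.
- scanner: Flat white scanner, 50 mm tall, fixed at the holder's left. Origin: middle of the front face of its dark stop bar, at bench height; x points roughly left (world +y) into the scanner, so the stop face (136 mm wide, 24 mm tall) is x = 0. Two fixed pins, 12 mm thick, 22 mm tall, stand at x = -10, y = +-54 mm; the 80 mm wide holder goes between them.
- jar: Bystander: lidded jar, 60 mm diameter, 85 mm tall. Origin: on the bench under it, at its centre.
- bowl: Bystander: dark rubber mixing bowl, 84 mm across, 55 mm tall. Origin: on the bench under it, at its centre.
- dish: Bystander: small glass dish, 60 mm across, 35 mm tall. Origin: on the bench under it, at its centre.
- cast: Bystander: spare plaster cast lying on the bench, 64 x 62 mm, about 27 mm tall. Origin: on the bench under it, at its centre.
- spatula: Bystander: spatula lying on the bench, 170 mm long along its x. Origin: on the bench under it, middle of its length.
- brush: Bystander: brush lying on the bench, 160 mm long along its x. Origin: on the bench under it, middle of its length.
Mind the look-alikes: they are no part of the job. Of the things that look like the part that bears block_center, take the one that is farthest to the robot's right at the start.

How it is judged:
On the way, in this order (a step that is already met when the one before it is completed fails the run):
1. the block stands level in the tray (x of block_center in the frame of tray between -0.05 and 0.05 m and y of block_center in the frame of tray between -0.045 and 0.045 m and height (world z) of block_center below 0.03 m and angle between block_center's own z axis and vertical below 0.1 rad), for 0.2 s.
2. the holder lies on its long leg, cast up (angle between holder's own x axis and vertical below 0.06 rad), for 0.2 s.
At the end, for the whole second after the job is handed in: Block level on the tray floor (centre within 50 mm in x, 45 mm in y of the tray's centre). Holder at rest on its long leg (0.06 rad), short leg's back within 5 mm of the stop face and square to it (0.06 rad), centred between the pins within 14 mm (all of step 1 and angle between holder's own x axis and vertical below 0.06 rad and x of holder in the frame of scanner between -0.005 and 0.003 m and y of holder in the frame of scanner between -0.014 and 0.014 m and angle between the z axis of holder and the x axis of scanner, either way round below 0.06 rad and height (world z) of holder below 0.006 m and linear speed of holder below 0.02 m/s); the robot touches nothing.
It fails at once if the holder falls or is slammed (turns faster than 4 rad/s) (angular speed of holder above 4 rad/s).
It fails at once if the holder's corner is lifted off the bench (by more than 20 mm) (height (world z) of holder above 0.02 m).
It fails at once if the block with the crowns is tipped over (angle between block_center's own z axis and vertical above 0.7 rad).
It fails at once if a bystander (jar, bowl, dish, spare cast, spatula or brush) is moved more than 30 mm (distance of any of jar, bowl, dish, cast, spatula, brush from where it was at the start of the episode above 0.03 m).
It also fails if it takes over 72 s, if anything falls off the work surface, if the arm or the gripper's body presses on something with over 40 N, if the wrist force passes 120 N, or if a joint passes its speed limit or range.

## Working session

There is one attempt and no reset: what is moved stays moved. The work goes in short steps, Python scripts to look and compute and a tool call to move; the robot and the scene stay as the last step left them, time stands still between calls to the robot, and variables do not carry over. Pictures are saved under pics/ and viewed, at most 10 in all, crops included, and the job is handed in when it is done.

Besides the shell and the picture viewer there is one more tool, called after "Request:" as name(argument=value, ...) on one line, values as JSON. play_rows: Moves the arm, as the interface text tells. Shift numbers are shares of 3 cm and turn numbers shares of 6 degrees, none past 1 either way. Its arguments: {"type":"object","properties":{"moves":{"type":"string"}},"required":["moves"]}

```bash
mkdir -p pics; ls
cat > h.py <<'E'
import numpy as np, cv2
from rig import r
def shot(n,f=None):
    c=r.camera(n)
    if f: cv2.imwrite(f'pics/{f}.png',cv2.cvtColor(c['image'],cv2.COLOR_RGB2BGR))
    np.savez(f'/tmp/{f or n}.npz',**c)
    return c
def load(f): return dict(np.load(f'/tmp/{f}.npz'))
def pts(c):
    v,u=np.mgrid[:420,:560]; d=c['depth']
    P=np.stack([(u-c['cx'])/c['fx']*d,(v-c['cy'])/c['fy']*d,d],-1)
    return (P-c['t'])@c['R']
def ray(c,u,v,z):
    d=np.array([(u-c['cx'])/c['fx'],(v-c['cy'])/c['fy'],1])@c['R']; o=-c['t']@c['R']
    return o+d*(z-o[2])/d[2]
E
python3 - <<'E'
from h import *
a=shot('top','top1');b=shot('scene','scene1')
cv2.imwrite('pics/both.png',cv2.resize(np.hstack([cv2.imread('pics/top1.png'),cv2.imread('pics/scene1.png')]),(800,300)))
for c in(a,b): print(c['R'].round(3).tolist(),(-c['t']@c['R']).round(3),c['fx'])
print(r.get_state())
E
```

```text
pics
[[-0.004, -1.0, -0.019], [-0.997, 0.005, -0.081], [0.081, 0.019, -0.997]] [ 0.44  -0.069  1.195] 410.2360507905277
[[0.466, 0.884, -0.013], [0.554, -0.304, -0.775], [-0.69, 0.354, -0.632]] [ 1.292 -0.449  0.808] 517.722317522291
{'clock': 0.1, 'joint_pos': array([-1.34931658e+00,  3.81119086e-01,  1.29820129e+00, -5.55977698e-07,
        1.46364919e+00, -2.15299538e-01]), 'dq': array([-0.00017694,  0.00014205, -0.00262707,  0.00039827,  0.00067053,
        0.00130628]), 'joint_torque': array([ 4.45012789e-03, -4.49225056e+01, -2.31655025e+01, -1.54852469e-04,
        3.69112080e-03, -2.92635343e-05]), 'ee_pos': array([ 0.23259551, -0.49807632,  0.23077316]), 'tcp_rot': array([-3.14024741e+00, -2.93623749e-04,  4.36779147e-01]), 'force': array([-0.47893147, -0.19055956, -0.21989472]), 'wrist_torque': array([-0.02374842,  0.00443751, -0.00535938]), 'grip_force': 0.0, 'opening': 0.9979980186241397}
```

View pics/top1.png

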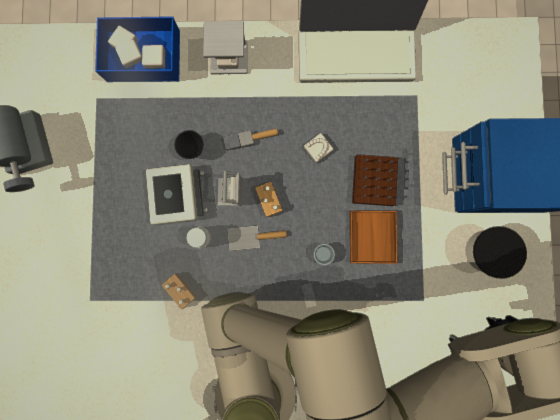

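View pics/scene1.png

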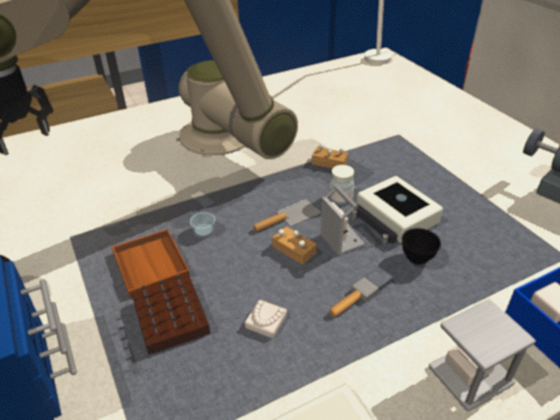

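Block look-alikes in the top picture: (268,198) beside the holder, and (179,291) at the far left. The first is farthest right, and it lies where the leg comes down, so it is the one meant. Tray: the open one at (373,237). The dark one with pegs at (376,180) is a rack. The holder is at (229,188) and the scanner at (172,193), with its stop bar near (203,192).

Run:
```python
from h import *
c=load('top1');P=pts(c)
im=cv2.imread('pics/top1.png')
cv2.imwrite('pics/crop1.png',cv2.resize(im[130:250,140:300],(800,600),interpolation=cv2.INTER_CUBIC))
hsv=cv2.cvtColor(im,cv2.COLOR_BGR2HSV)
def box(n,roi,mask):
    u0,u1,v0,v1=roi;m=np.zeros(mask.shape,bool);m[v0:v1,u0:u1]=mask[v0:v1,u0:u1]
    q=P[m];print(n,len(q),'min',q.min(0).round(3),'max',q.max(0).round(3))
    (cx,cy),s,a=cv2.minAreaRect((q[:,:2]*1000).astype(np.float32));print('  rect mm',np.round([cx,cy,*s,a],1),'zmed',np.median(q[:,2]).round(4))
    return q
z=P[...,2]
br=(hsv[...,1]>110)&(hsv[...,0]<20)
q=box('block',(245,290,175,225),br&(z>.02)&(z<.036))
q=box('blockall',(245,290,175,225),(z>.02))
box('tray',(345,402,208,268),(z>.015)&(z<.03))
box('trayin',(353,394,214,260),(z>-.01)&(z<.01))
box('rack',(345,410,150,207),(z>.012))
box('scan',(140,200,155,230),(z>.04)&(z<.06))
box('stopbar',(199,210,160,225),(z>.016)&(z<.032))
for lo,hi in((.004,.012),(.1,.115),(.115,.14)): box(f'holder {lo}',(210,245,165,212),(z>lo)&(z<hi))
box('floor',(215,245,212,222),z>-1)
box('jar',(185,212,225,250),z>.03)
box('spat',(220,292,222,252),(z>.004)&(z<.05))
box('dish',(310,340,240,268),(z>.006)&(z<.06))
```

```text
block 471 min [ 0.5   -0.076  0.021] max [ 0.597 -0.002  0.036]
  rect mm [549.5 -39.8  89.4  49.   20.9] zmed 0.0294
blockall 559 min [ 0.44  -0.076  0.021] max [ 0.597 -0.002  1.195]
  rect mm [518.1 -51.5 157.8  49.7  21. ] zmed 0.0297
tray 303 min [ 0.366 -0.404  0.015] max [ 0.516 -0.272  0.027]
  rect mm [ 440.4 -337.2  130.6  149.8   88.2] zmed 0.0214
trayin 1869 min [ 0.376 -0.4   -0.005] max [ 0.506 -0.282  0.01 ]
  rect mm [ 440.7 -340.8  116.6  130.9   89.1] zmed 0.0037
rack 2121 min [ 0.44  -0.41   0.012] max [ 0.677 -0.069  1.195]
  rect mm [ 572.9 -234.   169.3  388.5   15.2] zmed 0.0297
scan 2597 min [0.469 0.153 0.04 ] max [0.675 0.308 0.059]
  rect mm [569.6 231.7 207.6 150.3   2.1] zmed 0.05
stopbar 105 min [0.504 0.137 0.017] max [0.632 0.162 0.028]
  rect mm [567.9 150.5 127.9  23.4   2.5] zmed 0.0218
holder 0.004 232 min [0.516 0.032 0.004] max [0.646 0.132 0.012]
  rect mm [580.9  81.8 134.2  94.8   2.5] zmed 0.0073
holder 0.1 116 min [0.533 0.038 0.1  ] max [0.614 0.062 0.115]
  rect mm [573.2  47.7  81.1  23.8   4.2] zmed 0.1095
holder 0.115 160 min [0.533 0.051 0.116] max [0.614 0.077 0.137]
  rect mm [573.5  64.1  25.6  81.9  90. ] zmed 0.1284
floor 300 min [ 0.44  -0.069 -0.007] max [0.514 0.117 1.195]
  rect mm [486.8  21.4 197.7  46.   75.8] zmed 0.0003
jar 409 min [ 0.413 -0.069  0.031] max [0.469 0.183 1.195]
  rect mm [439.7  57.1 251.6  56.2  89.2] zmed 0.0837
spat 451 min [ 0.4   -0.105  0.004] max [0.484 0.101 0.024]
  rect mm [441.9  -2.  205.5  83.6  89.7] zmed 0.0065
dish 241 min [ 0.357 -0.233  0.006] max [ 0.42  -0.162  0.04 ]
  rect mm [ 388.5 -194.3   73.1   61.1   17.1] zmed 0.0252
```

View pics/crop1.png

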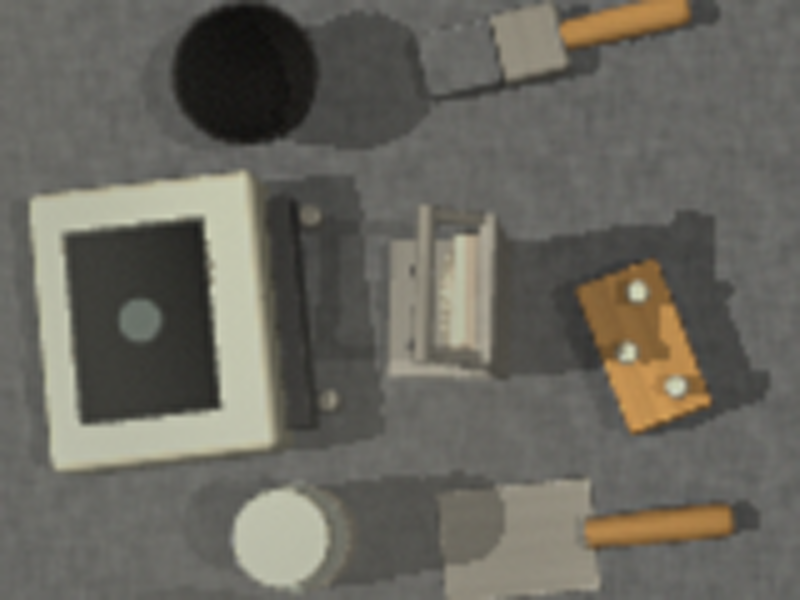

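The crop confirms that the target is the block with three crowns at crop (645,345), and that the scanner with its pins is turned about 5°. I'll refine the holder and scanner and cross-check the heights with the scene view while the arm goes over to the block.

```bash
cat >> h.py <<'E'
from scipy.spatial.transform import Rotation as Ro
def goto(p,rpy=None):
    s=r.get_state();T=Ro.from_euler('xyz',s['tcp_rot'])
    d=T.inv().apply(np.array(p)-s['ee_pos'])
    w=(T.inv()*Ro.from_euler('xyz',rpy)).as_rotvec() if rpy is not None else np.zeros(3)
    print('t',round(s['clock'],2),'ee',s['ee_pos'].round(4),'rpy',s['tcp_rot'].round(3),'F',s['force'].round(1),'op',round(s['opening']*85.4,1),'grip',round(s['grip_force'],1))
    print(' shift/30mm',(d/.03).round(2),'turn/6deg',(np.degrees(w)/6).round(2))
E
python3 - <<'E'
from h import *
c=load('top1');P=pts(c);z=P[...,2];s=load('scene1');Q=pts(s)
cr=lambda x,y:(140+x/5-.4,130+y/5-.4)
a=ray(c,*cr(311,215),.022);b=ray(c,*cr(328,400),.022);print('pins',a,b,np.hypot(*(a-b)[:2]),'dir',np.degrees(np.arctan2((a-b)[1],(a-b)[0])))
for p,q,h in(((250,172),(275,445),.05),((290,200),(305,428),.024),((425,205),(420,362),.131),((390,240),(390,375),.008)):
    a=ray(c,*cr(*p),h);b=ray(c,*cr(*q),h);print(h,a[:2].round(4),b[:2].round(4),np.hypot(*(a-b)[:2]).round(3),np.degrees(np.arctan2((a-b)[1],(a-b)[0])).round(1))
# side face/edges by depth
def lin(n,Z,roi3):
    (x0,x1),(y0,y1),(z0,z1)=roi3
    m=(Z[...,0]>x0)&(Z[...,0]<x1)&(Z[...,1]>y0)&(Z[...,1]<y1)&(Z[...,2]>z0)&(Z[...,2]<z1)
    q=Z[m]
    if len(q)<10: print(n,len(q));return
    k=np.polyfit(q[:,0],q[:,1],1);print(n,len(q),'mean',q.mean(0).round(4),'min',q.min(0).round(3),'max',q.max(0).round(3),'deg',np.degrees(np.arctan(k[0])).round(2))
for n,Z in(('top',P),('scene',Q)):
    lin(n+' bar',Z,((.5,.65),(.06,.1),(.12,.14)))
    lin(n+' leg back',Z,((.5,.65),(.025,.045),(.03,.1)))
    lin(n+' legtop',Z,((.5,.65),(.03,.055),(.105,.114)))
    lin(n+' stop',Z,((.48,.65),(.13,.17),(.018,.03)))
    lin(n+' block',Z,((.48,.62),(-.1,.02),(.025,.034)))
    lin(n+' floor',Z,((.48,.62),(-.12,-.1),(-.02,.034)))
    lin(n+' foot',Z,((.5,.65),(.05,.12),(.004,.012)))
m=(abs(z-.05)<.003)&(P[...,1]>.13);q=P[m]
# scanner right edge: min y per row
v,u=np.nonzero(m);e=np.array([P[i,u[v==i].max()] for i in np.unique(v)]);e=e[5:-5];k=np.polyfit(e[:,0],e[:,1],1);print('scan edge',np.degrees(np.arctan(k)),e.mean(0))
E
```

```text
pins [0.62676352 0.15260447 0.022     ] [0.51932644 0.14173419 0.022     ] 0.1079855936853217 dir 5.777416545133337
0.05 [0.6471 0.1823] [0.4923 0.1663] 0.156 5.9
0.024 [0.6353 0.1645] [0.5032 0.1545] 0.133 4.4
0.131 [0.6143 0.072 ] [0.5316 0.0742] 0.083 -1.5
0.008 [0.6139 0.1087] [0.5347 0.1082] 0.079 0.4
top bar 136 mean [0.5744 0.0714 0.1287] min [0.534 0.061 0.12 ] max [0.614 0.077 0.137] deg -0.23
top leg back 68 mean [0.569  0.0392 0.0677] min [0.533 0.038 0.03 ] max [0.611 0.044 0.1  ] deg -1.9
top legtop 104 mean [0.5727 0.0434 0.1094] min [0.533 0.038 0.105] max [0.614 0.052 0.114] deg -1.5
top stop 221 mean [0.5591 0.1613 0.023 ] min [0.492 0.137 0.018] max [0.637 0.17  0.028] deg 3.29
top block 471 mean [ 0.5491 -0.0392  0.0294] min [ 0.5   -0.076  0.025] max [ 0.597 -0.002  0.034] deg 14.47
top floor 317 mean [ 5.483e-01 -1.102e-01  3.000e-04] min [ 0.48  -0.12  -0.007] max [ 0.619 -0.1    0.006] deg 0.97
top foot 217 mean [0.5676 0.0916 0.0074] min [0.504 0.051 0.004] max [0.637 0.12  0.012] deg 7.88
scene bar 161 mean [0.578  0.0712 0.1269] min [0.533 0.061 0.12 ] max [0.617 0.08  0.133] deg -1.35
scene leg back 532 mean [0.5783 0.0407 0.0665] min [0.532 0.037 0.03 ] max [0.617 0.045 0.1  ] deg -0.48
scene legtop 141 mean [0.5761 0.0444 0.109 ] min [0.533 0.037 0.105] max [0.617 0.055 0.114] deg -0.77
scene stop 270 mean [0.5645 0.162  0.0223] min [0.493 0.138 0.018] max [0.641 0.17  0.03 ] deg 0.98
scene block 574 mean [ 0.5555 -0.0398  0.0287] min [ 0.5   -0.076  0.025] max [ 0.602 -0.002  0.033] deg 14.44
scene floor 411 mean [ 5.524e-01 -1.100e-01 -4.000e-04] min [ 0.48  -0.12  -0.005] max [ 0.62  -0.1    0.004] deg -0.03
scene foot 279 mean [0.5943 0.0878 0.0068] min [0.548 0.05  0.004] max [0.616 0.111 0.011] deg -25.99
scan edge [15.731274    4.16352281] [0.72047241 0.27573541 0.04957549]
```

Request:
play_rows(moves="0.8 -0.47 -0.2 0 0 0 85;0.8 -0.47 0 0 0 0 85;0.8 -0.47 0 0 0 0 85;0.8 -0.47 0 0 0 0 85;0.8 -0.47 0 0 0 0 85;0.8 -0.47 0 0 0 0 85;0.8 -0.47 0 0 0 0 85;0.8 -0.47 0 0 0 0 85;0.8 -0.47 0 0 0 0 85;0.8 -0.47 0 0 0 0 85;0.8 -0.47 0 0 0 0 85;0.8 -0.47 0 0 0 0 85;0.8 -0.47 0 0 0 0 85;0.8 -0.47 0 0 0 0 85;0.8 -0.47 0 0 0 0 85;0.8 -0.47 0 0 0 0 85;0.8 -0.47 0 0 0 0.69 85;0.8 -0.47 0 0 0 0 85;0.8 -0.47 0 0 0 0 85;0.8 -0.47 0 0 0 0 85")

```text
clock: 2.6
ee_pos: [0.5535, -0.0425, 0.237]
tcp_rot: [-3.141, 0.001, 0.365]
force: [0.7, -0.7, 1.4]
opening: 0.996
grip_force: 0.0
```

Request:
play_rows(moves="-0.06 -0.13 0.9 0 0 0 85;0 0 1 0 0 0 85;0 0 1 0 0 0 85;0 0 1 0 0 0 85;0 0 1 0 0 0 85;0 0 0.8 0 0 0 85;0 0 0.6 0 0 0 85;0 0 0.6 0 0 0 85;0 0 0.5 0 0 0 85;0 0 0.3 0 0 0 85;0 0 0 0 0 0 85;0 0 0 0 0 0 40;0 0 0 0 0 0 40;0 0 0 0 0 0 40;0 0 0 0 0 0 40;0 0 0 0 0 0 40;0 0 0 0 0 0 40")

```text
clock: 4.72
ee_pos: [0.5505, -0.0403, 0.0072]
tcp_rot: [3.141, -0.001, 0.365]
force: [-1.6, 0.7, 5.1]
opening: 0.569
grip_force: 63.2
```

Request:
play_rows(moves="0 0 -0.4 0 0 0 40;0 0 -0.8 0 0 0 40;0 0 -0.9 0 0 0.9 40;0 0 -0.9 0 0 0.95 40;0 0 -0.9 0 0 0.96 40;0 0 -0.9 0 0 0.96 40;-0.2 0.5 0 0 0 0 40;-0.35 0.9 0 0 0 0 40;-0.35 1 0 0 0 0 40;-0.35 1 0 0 0 0 40;-0.35 1 0 0 0 0 40;-0.35 1 0 0 0 0 40;-0.35 1 0 0 0 0 40;-0.35 1 0 0 0 0 40;-0.35 1 0 0 0 0 40;-0.25 0.8 0 0 0 0 40;-0.1 0.54 0 0 0 0 40;0 0.3 0 0 0 0 40;0 0 0 0 0 0 40")

```text
clock: 7.1
ee_pos: [0.4405, -0.3385, 0.15]
tcp_rot: [-3.141, 0.0, -0.03]
force: [0.2, -0.2, 0.2]
opening: 0.572
grip_force: 62.3
```

Run:
```python
from h import *
goto([.441,-.338,.014],[np.pi,0,-.028])
c=shot('top','top2')
cv2.imwrite('pics/crop2.png',cv2.resize(cv2.imread('pics/top2.png')[140:280,140:420],(800,400)))
```

```text
t 7.1 ee [ 0.4405 -0.3385  0.15  ] rpy [-3.141  0.    -0.03 ] F [ 0.2 -0.2  0.2] op 48.9 grip 62.3
 shift/30mm [ 0.02 -0.01  4.53] turn/6deg [-0.    0.   -0.02]
```

View pics/crop2.png

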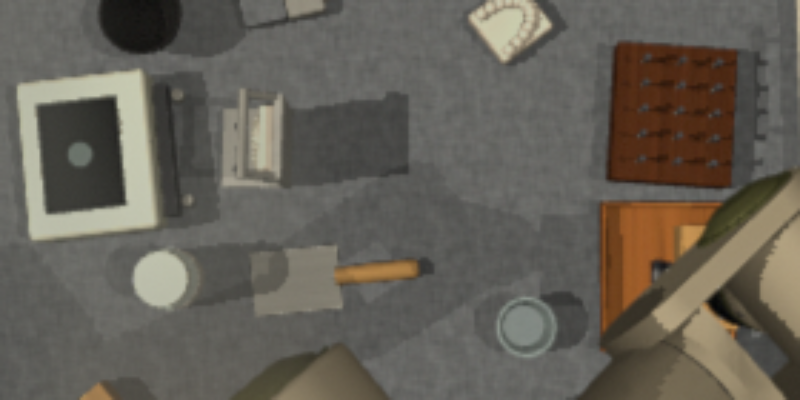

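The block is held above the tray: in the crop its wooden edge shows near (690,240), over the tray at (600–720, 200–350). The holder at (255,140) is undisturbed. Now I'll lower it.

Request:
play_rows(moves="0 0 0.8 0 0 0 40;0 0 0.9 0 0 0 40;0 0 0.9 0 0 0 40;0 0 0.8 0 0 0 40;0 0 0.6 0 0 0 40;0 0 0.3 0 0 0 40;0 0 0.2 0 0 0 40;0 0 0.1 0 0 0 40;0 0 0 0 0 0 40;0 0 0 0 0 0 66;0 0 0 0 0 0 66;0 0 0 0 0 0 66;0 0 0 0 0 0 66;0 0 -0.3 0 0 0 66;0 0 -0.7 0 0 0 66;0 0 -1 0 0 0 66;0 0 -1 0 0 0 66;0 0 -1 0 0 0 66;0 0 -1 0 0 0 66;0 0 -1 0 0 0 66")

```text
clock: 9.65
ee_pos: [0.4404, -0.3382, 0.194]
tcp_rot: [3.141, -0.0, -0.03]
force: [-0.6, 0.5, 0.8]
opening: 0.774
grip_force: 0.0
```

Request:
play_rows(moves="0.25 -0.5 -0.1 0 0 0 40;0.25 -0.95 -0.1 0 0 0 40;0.25 -0.97 -0.1 0 0 0 40;0.25 -0.97 -0.1 0 0 0 40;0.25 -0.97 -0.1 0 0 0 40;0.25 -0.97 0 0 0 0 40;0.25 -0.97 0 0 0 0 40;0.25 -0.97 0 0 0 0 40;0.25 -0.97 0 0 0 0 40;0.25 -0.97 0 0 0 0 40;0.25 -0.97 0 0 0 0 40;0.25 -0.97 0 0 0 0 40;0.25 -0.97 0 0 0 0 40;0.25 -0.97 0 0 0 0 40;0.25 -0.97 0 0 0 0 40;0.25 -0.97 0 0 0 0 40;0 -0.2 0 -0.8 0 0 40;0 0 0 -0.95 0 0 40;0 0 0 -0.95 0 0 40;0 0 0 -0.95 0 0 40")

```text
clock: 12.15
ee_pos: [0.5736, 0.1155, 0.2067]
tcp_rot: [2.756, 0.001, -0.029]
force: [-0.2, 0.1, -0.0]
opening: 0.469
grip_force: 0.0
```

Request:
play_rows(moves="0 0 0 -0.95 0 0 40;0 0 0 -0.95 0 0 40;0 0 0 -0.95 0 0 40;0 0 0 0 0 0 40")

```text
clock: 12.65
ee_pos: [0.5735, 0.1162, 0.2055]
tcp_rot: [2.461, 0.003, -0.028]
force: [0.2, 0.3, -0.5]
opening: 0.47
grip_force: 0.0
```

Run:
```python
from h import *
goto([.5745,.113,.175],[np.pi-np.radians(40),0,-.028])
s=shot('scene','scene3');w=shot('wrist','wrist3');t=shot('top','top3')
print('wrist cam',(-w['t']@w['R']).round(3),w['R'][2].round(2))
cv2.imwrite('pics/w3.png',cv2.resize(np.hstack([cv2.imread('pics/wrist3.png'),cv2.imread('pics/scene3.png')]),(800,300)))
Q=pts(w)
m=(Q[...,0]>.5)&(Q[...,0]<.65)&(Q[...,1]>.05)&(Q[...,1]<.1)&(Q[...,2]>.118)&(Q[...,2]<.14)
q=Q[m];print('wrist bar',len(q),q.mean(0) if len(q) else 0,q.min(0),q.max(0))
P=pts(t)
m=(P[...,0]>.36)&(P[...,0]<.52)&(P[...,1]>-.41)&(P[...,1]<-.27)&(P[...,2]>.028)&(P[...,2]<.042)
q=P[m];print('block in tray',cv2.minAreaRect((q[:,:2]*1000).astype(np.float32)),np.median(q[:,2]))
```

```text
t 12.65 ee [0.5735 0.1162 0.2055] rpy [ 2.461  0.003 -0.028] F [ 0.2  0.3 -0.5] op 40.1 grip 0.0
 shift/30mm [ 0.04 -0.56  0.86] turn/6deg [-0.17  0.02  0.02]
wrist cam [0.657 0.202 0.317] [-0.33 -0.59 -0.74]
wrist bar 1476 [0.57709868 0.07376243 0.12840901] [0.5324663  0.0540459  0.11801064] [0.61497032 0.07896017 0.13238831]
block in tray ((440.5372314453125, -337.32012939453125), (50.459388732910156, 87.78362274169922), 88.84893035888672) 0.033698475336397395
```

View pics/w3.png

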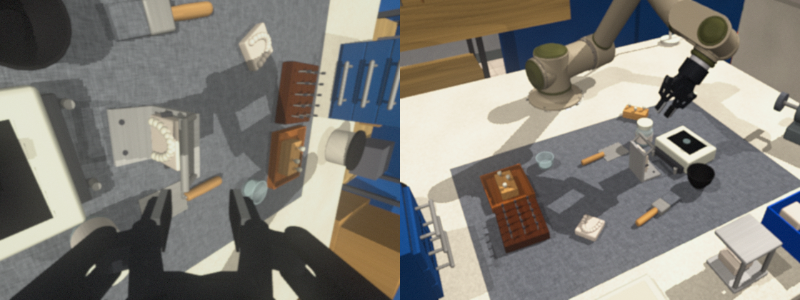

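The block sits level in the tray (top at 34 mm, centred), and the gripper hovers up-left of the holder, tilted 39°. Next I'll refine the bar and scanner from this near view.

Run:
```python
from h import *
from scipy.optimize import least_squares
for n in('wrist3','scene3'):
    Q=pts(load(n)).reshape(-1,3)
    m=(Q[:,0]>.548)&(Q[:,0]<.602)&(Q[:,1]>.06)&(Q[:,1]<.09)&(Q[:,2]>.119)&(Q[:,2]<.14)
    q=Q[m]
    f=lambda p:np.hypot(q[:,1]-p[0]-p[2]*(q[:,0]-.574),q[:,2]-p[1])-.005
    s=least_squares(f,[.072,.126,0],loss='soft_l1',f_scale=.001)
    print(n,len(q),'bar y,z,deg',s.x[:2].round(4),np.degrees(s.x[2]).round(2),'rms',np.sqrt(np.mean(s.fun**2)).round(4))
Q=pts(load('wrist3'));z=Q[...,2]
for nm,y0,y1,z0,z1 in(('stoptop',.13,.185,.0215,.0265),('foot',.07,.12,.004,.012),('legtop',.03,.06,.104,.116)):
    m=(Q[...,0]>.48)&(Q[...,0]<.66)&(Q[...,1]>y0)&(Q[...,1]<y1)&(z>z0)&(z<z1);q=Q[m]
    b=[]
    for x in np.arange(q[:,0].min()+.01,q[:,0].max()-.01,.006):
        k=q[abs(q[:,0]-x)<.003]
        if len(k)>5: b.append([x,*np.percentile(k[:,1],[2,98])])
    b=np.array(b);lo=np.polyfit(b[:,0]-.573,b[:,1],1);hi=np.polyfit(b[:,0]-.573,b[:,2],1)
    print(nm,len(q),q.min(0).round(3),q.max(0).round(3),'lo edge y,deg',lo[1].round(4),np.degrees(lo[0]).round(2),'hi',hi[1].round(4),np.degrees(hi[0]).round(2))
# stop front face
m=(Q[...,0]>.52)&(Q[...,0]<.62)&(Q[...,1]>.13)&(Q[...,1]<.175)&(z>.006)&(z<.018);q=Q[m];print('front',len(q),q.mean(0) if len(q) else '')
```

```text
wrist3 890 bar y,z,deg [0.0727 0.1258] -1.22 rms 0.0005
scene3 79 bar y,z,deg [0.0746 0.1248] -1.34 rms 0.0012
stoptop 3088 [0.503 0.137 0.022] [0.64  0.179 0.026] lo edge y,deg 0.1552 7.35 hi 0.1712 6.32
foot 3033 [0.534 0.07  0.004] [0.615 0.11  0.011] lo edge y,deg 0.071 -0.11 hi 0.1086 -1.17
legtop 1017 [0.533 0.038 0.104] [0.614 0.059 0.116] lo edge y,deg 0.039 -0.38 hi 0.0482 -5.76
front 67 [0.52419881 0.14365327 0.01218778]
```

Request:
play_rows(moves="0.03 -0.55 0 0 0 0 40;0 0 0.8 0 0 0 40;0 0 0.8 0 0 0 30;0 0 0.8 0 0 0 26;0 0 0.6 0 0 0 26;0 0 0.35 0 0 0 26;0 0 0.16 0 0 0 26;0 0 0 0 0 0 26;0 0 0 0 0 0 26")

```text
clock: 13.92
ee_pos: [0.5738, 0.0616, 0.1155]
tcp_rot: [2.461, -0.001, -0.03]
force: [0.0, -0.2, -0.3]
opening: 0.305
grip_force: 0.0
```

Run:
```python
from h import *
goto([.5745,.0627,.1134])
w=shot('wrist','wrist4');s=shot('scene','scene4')
cv2.imwrite('pics/w4.png',np.hstack([cv2.resize(cv2.imread('pics/wrist4.png'),(400,300)),cv2.resize(cv2.imread('pics/scene4.png')[120:270,240:440],(400,300))]))
```

```text
t 13.93 ee [0.5738 0.0616 0.1155] rpy [ 2.461e+00 -1.000e-03 -3.000e-02] F [ 0.  -0.2 -0.3] op 26.1 grip 0.0
 shift/30mm [ 0.02 -0.07  0.03] turn/6deg [0. 0. 0.]
```

View pics/w4.png

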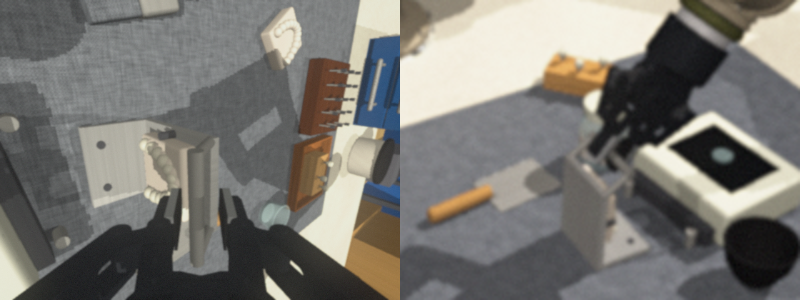

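The fingers straddle the bar: it is at (200,205) in the left half, with the fingers at (172,205) and (230,205). Closing.

Request:
play_rows(moves="0.02 -0.07 0.03 0 0 0 26;0 0 0 0 0 0 14;0 0 0 0 0 0 5;0 0 0 0 0 0 5;0 0 0 0 0 0 5;0 0 0 0 0 0 5")

```text
clock: 14.78
ee_pos: [0.5742, 0.0623, 0.1131]
tcp_rot: [2.461, -0.0, -0.03]
force: [-0.3, 0.8, 1.1]
opening: 0.089
grip_force: 58.5
```

```bash
cat > arc.py <<'E'
# tool motion for tipping: rotation about world axis along bar through corner, expressed in tool frame per 3 deg (0.5 unit)
from h import *
def arc(corner,yaw,deg):
    s=r.get_state();T=Ro.from_euler('xyz',s['tcp_rot']);a=np.array([np.cos(yaw),np.sin(yaw),0])
    G=Ro.from_rotvec(a*np.radians(deg));p=s['ee_pos'];p2=corner+G.apply(p-corner)
    print('t',round(s['clock'],2),'ee',p.round(4),'rpy',s['tcp_rot'].round(3),'F',s['force'].round(1),'op',round(s['opening']*85.4,1),'grip',round(s['grip_force'],1))
    print('per step',deg,'shift',(T.inv().apply(p2-p)/.03).round(3),'turn',(np.degrees((T.inv().apply(a)))*np.radians(deg)/6).round(3))
E
python3 - <<'E'
from arc import *
arc(np.array([.574,.0387,0]),np.radians(-1.2),3)
E
```

```text
t 14.78 ee [0.5742 0.0623 0.1131] rpy [ 2.461 -0.    -0.03 ] F [-0.3  0.8  1.1] op 7.6 grip 58.5
per step 3 shift [0.002 0.177 0.097] turn [ 0.5   -0.004 -0.003]
```

Request:
play_rows(moves="0 0.09 0.049 0.25 0 0 5;0 0.177 0.097 0.5 0 0 5;0 0.177 0.097 0.5 0 0 5;0 0.177 0.097 0.5 0 0 5;0 0.177 0.097 0.5 0 0 5;0 0.177 0.097 0.5 0 0 5;0 0.177 0.097 0.5 0 0 5;0 0 0 0 0 0 5")

```text
clock: 15.78
ee_pos: [0.5727, 0.0219, 0.1143]
tcp_rot: [2.802, 0.0, -0.032]
force: [1.0, -0.4, -4.1]
opening: 0.09
grip_force: 58.9
```

```bash
cat > chk.py <<'E'
from arc import *
def chk(n,view=False):
    arc(np.array([.574,.0387,0]),np.radians(-1.2),3)
    s=shot('scene',n);t=shot('top',n+'t')
    w=shot('wrist',n+'w')
    if view: cv2.imwrite(f'pics/{n}v.png',np.hstack([cv2.resize(cv2.imread(f'pics/{n}w.png'),(400,300)),cv2.resize(cv2.imread(f'pics/{n}.png')[120:270,240:440],(400,300))]))
    for nm,c in(('scene',s),('top',t)):
        Q=pts(c).reshape(-1,3)
        # side view slice of holder: world y vs z of back face (outer long leg) & lowest
        m=(Q[:,0]>.54)&(Q[:,0]<.61)&(Q[:,1]>-.12)&(Q[:,1]<.12)&(Q[:,2]>.012)&(Q[:,2]<.14)
        q=Q[m];print(nm,len(q),'ymin',q[:,1].min().round(3) if len(q) else '')
    return s,t,w
E
python3 - <<'E'
from chk import *
s,t,w=chk('a1')
Q=pts(s).reshape(-1,3)
# back face plane fit (facing -y)
m=(Q[:,0]>.54)&(Q[:,0]<.61)&(Q[:,1]>-.05)&(Q[:,1]<.05)&(Q[:,2]>.012)&(Q[:,2]<.1);q=Q[m]
k=np.polyfit(q[:,2],q[:,1],1);print('back face tilt deg',np.degrees(np.arctan(-k[0])),'corner y',k[1],len(q))
E
```

```text
t 15.78 ee [0.5727 0.0219 0.1143] rpy [ 2.802  0.    -0.032] F [ 1.  -0.4 -4.1] op 7.7 grip 58.9
per step 3 shift [0.002 0.176 0.099] turn [ 0.5   -0.005 -0.002]
scene 1181 ymin 0.0
top 317 ymin 0.002
back face tilt deg 10.750837392103083 corner y 0.03709368756834213 464
```

Request:
play_rows(moves="0 0.177 0.105 0.5 0 0 5;0 0.177 0.105 0.5 0 0 5;0 0.177 0.1 0.5 0 0 5;0 0.177 0.1 0.5 0 0 5;0 0.177 0.1 0.5 0 0 5;0 0.177 0.1 0.5 0 0 5;0 0.177 0.1 0.5 0 0 5;0 0.177 0.1 0.5 0 0 5;0 0 0 0 0 0 5")

```text
clock: 17.05
ee_pos: [0.5721, -0.0236, 0.0979]
tcp_rot: [-3.065, -0.001, -0.031]
force: [-1.2, -4.7, 6.1]
opening: 0.091
grip_force: 59.8
```

Run:
```python
from chk import *
s,t,w=chk('a2',True)
for nm,c in(('s',s),('t',t)):
    Q=pts(c).reshape(-1,3)
    m=(Q[:,0]>.55)&(Q[:,0]<.6)&(Q[:,1]>-.1)&(Q[:,1]<.1)&(Q[:,2]>.006)&(Q[:,2]<.12);q=Q[m]
    for y in np.arange(-.1,.1,.01):
        k=q[abs(q[:,1]-y)<.005]
        if len(k):print(nm,round(y,3),len(k),np.percentile(k[:,2],[2,50,98]).round(3))
```

```text
t 17.05 ee [ 0.5721 -0.0236  0.0979] rpy [-3.065e+00 -1.000e-03 -3.100e-02] F [-1.2 -4.7  6.1] op 7.7 grip 59.8
per step 3 shift [0.002 0.176 0.1  ] turn [ 0.5   -0.005  0.001]
scene 1362 ymin -0.059
top 278 ymin -0.038
s -0.04 56 [0.077 0.104 0.118]
s -0.03 110 [0.078 0.096 0.119]
s -0.02 75 [0.071 0.077 0.119]
s -0.01 41 [0.078 0.082 0.119]
s -0.0 27 [0.072 0.078 0.083]
s 0.01 37 [0.062 0.07  0.077]
s 0.02 24 [0.05  0.059 0.067]
s 0.03 19 [0.015 0.049 0.054]
s 0.04 23 [0.009 0.013 0.02 ]
s 0.05 74 [0.016 0.022 0.027]
s 0.06 113 [0.022 0.031 0.037]
s 0.07 111 [0.033 0.041 0.048]
s 0.08 80 [0.044 0.049 0.053]
s 0.09 8 [0.047 0.049 0.05 ]
t -0.01 1 [0.079 0.079 0.079]
t -0.0 13 [0.07  0.076 0.083]
t 0.01 19 [0.057 0.068 0.077]
t 0.02 25 [0.048 0.055 0.068]
t 0.03 22 [0.038 0.041 0.051]
t 0.04 28 [0.01  0.014 0.022]
t 0.05 5 [0.016 0.017 0.02 ]
t 0.07 14 [0.042 0.044 0.05 ]
t 0.08 55 [0.046 0.051 0.056]
t 0.09 8 [0.046 0.049 0.051]
```

View pics/a2v.png

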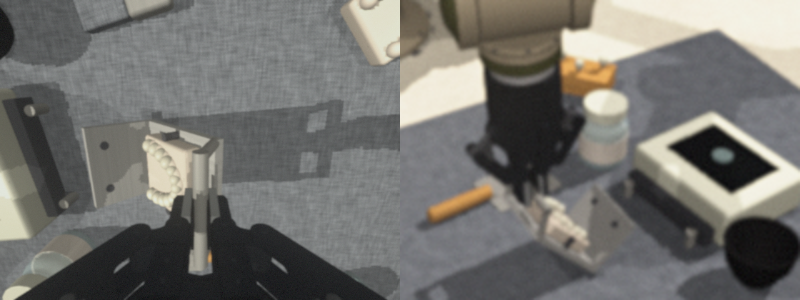

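The holder is at about 43° with its corner on the bench (y≈0.038), held by the bar. Continuing to let it down.

Request:
play_rows(moves="0 0.177 0.095 0.5 0 0 5;0 0.177 0.095 0.5 0 0 5;0 0.177 0.095 0.5 0 0 5;0 0.177 0.097 0.5 0 0 5;0 0.177 0.097 0.5 0 0 5;0 0.177 0.097 0.5 0 0 5;0 0.177 0.097 0.5 0 0 5;0 0.177 0.097 0.5 0 0 5;0 0.177 0.097 0.5 0 0 5;0 0.177 0.097 0.5 0 0 5;0 0 0 0 0 0 5")

```text
clock: 18.58
ee_pos: [0.5706, -0.0642, 0.0531]
tcp_rot: [-2.541, 0.001, -0.031]
force: [-0.4, -4.2, -0.3]
opening: 0.092
grip_force: 59.4
```

```bash
cat > foot.py <<'E'
from chk import *
def foot(n,y0=.0,y1=.15,view=False):
    s,t,w=chk(n,view)
    for nm,c in(('s',s),('w',w)):
        Q=pts(c).reshape(-1,3)
        m=(Q[:,0]>.545)&(Q[:,0]<.605)&(Q[:,1]>y0)&(Q[:,1]<y1)&(Q[:,2]>.02)&(Q[:,2]<.075);q=Q[m]
        for z in np.arange(.02,.08,.01):
            k=q[abs(q[:,2]-z)<.005]
            if len(k):print(nm,'z',round(z,3),len(k),'y',np.percentile(k[:,1],[2,50,98]).round(4))
E
python3 -c "
from foot import *
foot('a3')"
```

```text
t 18.57 ee [ 0.5706 -0.0642  0.0531] rpy [-2.541e+00  1.000e-03 -3.100e-02] F [-0.4 -4.2 -0.3] op 7.9 grip 59.4
per step 3 shift [0.001 0.176 0.1  ] turn [ 0.5   -0.004  0.002]
scene 2067 ymin -0.12
top 1071 ymin -0.11
s z 0.02 42 y [0.0022 0.0367 0.0404]
s z 0.03 151 y [0.0008 0.0167 0.0424]
s z 0.04 111 y [0.0008 0.041  0.045 ]
s z 0.05 71 y [0.0424 0.045  0.0485]
s z 0.06 79 y [0.0444 0.0481 0.0507]
s z 0.07 69 y [0.048  0.0528 0.058 ]
w z 0.02 536 y [0.0052 0.036  0.0378]
w z 0.03 1602 y [0.0011 0.0373 0.0404]
w z 0.04 1476 y [0.0006 0.0407 0.0434]
w z 0.05 1248 y [0.0416 0.0438 0.0462]
w z 0.06 1406 y [0.0437 0.0469 0.0494]
w z 0.07 753 y [0.0472 0.0493 0.0567]
```

Request:
play_rows(moves="0 0.177 0.097 0.5 0 0 5;0 0.177 0.097 0.5 0 0 5;0 0.177 0.097 0.5 0 0 5;0 0.177 0.097 0.5 0 0 5;0 0.12 0.066 0.34 0 0 5;0 0.08 0.044 0.23 0 0 5;0 0 0 0 0 0 5;0 0 0 0 0 0 5")

```text
clock: 19.73
ee_pos: [0.5701, -0.0741, 0.0251]
tcp_rot: [-2.271, -0.0, -0.03]
force: [0.6, 1.8, -2.9]
opening: 0.092
grip_force: 58.9
```

```bash
python3 -c "
from foot import *
foot('a4',view=True)"
```

```text
t 19.73 ee [ 0.5701 -0.0741  0.0251] rpy [-2.271 -0.    -0.03 ] F [ 0.6  1.8 -2.9] op 7.8 grip 58.9
per step 3 shift [0.    0.176 0.098] turn [ 0.5   -0.003  0.004]
scene 1759 ymin -0.12
top 431 ymin -0.12
s z 0.02 93 y [0.0004 0.0073 0.033 ]
s z 0.03 59 y [0.0005 0.0316 0.0335]
s z 0.04 47 y [0.0298 0.0319 0.0335]
s z 0.05 48 y [0.0297 0.0317 0.0336]
s z 0.06 49 y [0.0302 0.0321 0.0338]
s z 0.07 87 y [0.0306 0.0352 0.0406]
w z 0.02 722 y [0.0003 0.0295 0.0316]
w z 0.03 1043 y [0.0285 0.0301 0.0318]
w z 0.04 1124 y [0.0285 0.0303 0.032 ]
w z 0.05 1198 y [0.0282 0.0304 0.0321]
w z 0.06 1355 y [0.0284 0.0306 0.0323]
w z 0.07 813 y [0.0292 0.0311 0.0382]
```

View pics/a4v.png

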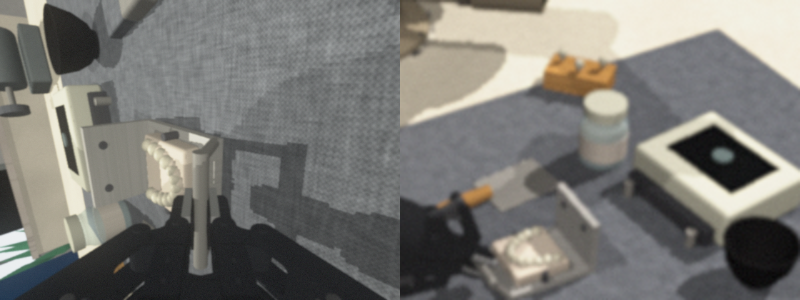

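The holder lies flat on its long leg, cast up. Its foot stands at y≈0.031–0.039, right of the scanner at (690,170) in the right half. Next I'll work out the slide.

```bash
python3 - <<'E'
from h import *
w=load('a4w');Q=pts(w).reshape(-1,3)
# holder yaw from foot inner face, x extents
m=(Q[:,0]>.52)&(Q[:,0]<.63)&(Q[:,1]>.02)&(Q[:,1]<.045)&(Q[:,2]>.03)&(Q[:,2]<.062);q=Q[m]
k=np.polyfit(q[:,0]-.573,q[:,1],1);print('foot yaw',np.degrees(k[0]),'inner y',k[1],'x',np.percentile(q[:,0],[.5,99.5]))
s=load('a4');Q=pts(s).reshape(-1,3)
m=(Q[:,0]>.52)&(Q[:,0]<.63)&(Q[:,1]>.02)&(Q[:,1]<.045)&(Q[:,2]>.03)&(Q[:,2]<.062);q=Q[m]
k=np.polyfit(q[:,0]-.573,q[:,1],1);print('scene foot yaw',np.degrees(k[0]),'inner y',k[1],'x',np.percentile(q[:,0],[.5,99.5]))
t=load('a4t');Q=pts(t)
im=cv2.imread('pics/a4t.png')[150:230,190:240]
g=cv2.cvtColor(im,cv2.COLOR_BGR2GRAY)
cv2.imwrite('pics/pins.png',cv2.resize(im,(500,800)))
# stop top & scan top edge lines with scene + top depth
for n,c in(('top',t),('scene',s),('wr3',load('wrist3'))):
    q=pts(c).reshape(-1,3)
    m=(q[:,0]>.50)&(q[:,0]<.64)&(q[:,1]>.14)&(q[:,1]<.2)&(q[:,2]>.0465)&(q[:,2]<.053);e=q[m];b=[]
    for x in np.arange(.51,.63,.006):
        k=e[abs(e[:,0]-x)<.003]
        if len(k)>3:b.append([x,k[:,1].min()])
    b=np.array(b)
    if len(b)>4:
        k=np.polyfit(b[:,0]-.573,b[:,1],1);print(n,'scanner front edge y',k[1],'deg',np.degrees(np.arctan(k[0])))
E
python3 - <<'E'
import sys;sys.path.insert(0,'.')
from h import *
s=r.get_state();T=Ro.from_euler('xyz',s['tcp_rot']);p=s['ee_pos'].copy()
p1=np.array([.5867,.0098,p[2]-.0005]);N=10;dz=7.2/N
G=Ro.from_euler('z',dz,degrees=True);d=(p1-p)/N
for i in range(N):
    if i%3==0:print(i,(T.inv().apply(d)/.03).round(3),(T.inv().apply([0,0,dz])/6).round(3))
    T=G*T
print('then along n per 3mm',(T.inv().apply([-.101*.003,.995*.003,0])/.03).round(4))
E
```

```text
foot yaw -1.5455740202900057 inner y 0.03053078716136383 x [0.53326027 0.61298628]
scene foot yaw -0.24296862290852175 inner y 0.03236837281840979 x [0.53422938 0.61552549]
top scanner front edge y 0.17510241311190494 deg 6.1878268899772095
scene scanner front edge y 0.1751248043291666 deg 6.3143183247267265
wr3 scanner front edge y 0.17395888353549047 deg 6.210149042364246
0 [ 0.047 -0.18   0.216] [ 0.    -0.092 -0.077]
3 [ 0.057 -0.179  0.215] [ 0.    -0.092 -0.077]
6 [ 0.068 -0.177  0.213] [ 0.    -0.092 -0.077]
9 [ 0.078 -0.175  0.211] [ 0.    -0.092 -0.077]
then along n per 3mm [-0.0005 -0.0644  0.0765]
```

Request:
play_rows(moves="0.047 -0.18 0.216 0 -0.094 -0.079 5;0.05 -0.18 0.216 0 -0.094 -0.079 5;0.054 -0.179 0.215 0 -0.094 -0.079 5;0.057 -0.179 0.215 0 -0.094 -0.079 5;0.061 -0.178 0.214 0 -0.094 -0.079 5;0.064 -0.178 0.214 0 -0.094 -0.079 5;0.068 -0.177 0.213 0 -0.094 -0.079 5;0.071 -0.176 0.212 0 -0.094 -0.079 5;0.075 -0.176 0.212 0 -0.094 -0.079 5;0.078 -0.175 0.211 0 -0.094 -0.079 5;0 0 0 0 0 0 5")

```text
clock: 21.25
ee_pos: [0.5862, 0.011, 0.0242]
tcp_rot: [-2.269, 0.001, 0.1]
force: [0.2, 1.8, -2.8]
opening: 0.09
grip_force: 58.9
```

Run:
```python
from h import *
goto([.5867,.0098,.025])
t=shot('top','b1t');s=shot('scene','b1');w=shot('wrist','b1w')
for n,c in(('w',w),('s',s)):
    Q=pts(c).reshape(-1,3)
    m=(Q[:,0]>.52)&(Q[:,0]<.64)&(Q[:,1]>.09)&(Q[:,1]<.13)&(Q[:,2]>.035)&(Q[:,2]<.062);q=Q[m]
    if len(q)<20: print(n,len(q));continue
    A=np.c_[q[:,0]-.573,q[:,2],np.ones(len(q))];k=np.linalg.lstsq(A,q[:,1],rcond=None)[0]
    print(n,'foot yaw',np.degrees(k[0]),'lean deg',np.degrees(k[1]),'inner y at x=.573,z=.045',k[2]+.045*k[1],'x',np.percentile(q[:,0],[.5,99.5]))
a=cv2.imread('pics/b1t.png')[140:240,180:280];b=cv2.imread('pics/b1w.png')
cv2.imwrite('pics/b1v.png',np.hstack([cv2.resize(a,(400,400),interpolation=cv2.INTER_CUBIC),cv2.resize(b,(400,400))]))
```

```text
t 21.25 ee [0.5862 0.011  0.0242] rpy [-2.269e+00  1.000e-03  1.000e-01] F [ 0.2  1.8 -2.8] op 7.7 grip 58.9
 shift/30mm [ 0.01  0.01 -0.05] turn/6deg [0. 0. 0.]
w foot yaw 5.8685514809215755 lean deg 0.09619482861643276 inner y at x=.573,z=.045 0.11433212703920716 x [0.53582761 0.61491428]
s foot yaw 6.45989215016663 lean deg -0.9152547680525804 inner y at x=.573,z=.045 0.11643023526187936 x [0.53531242 0.6167814 ]
```

View pics/b1v.png

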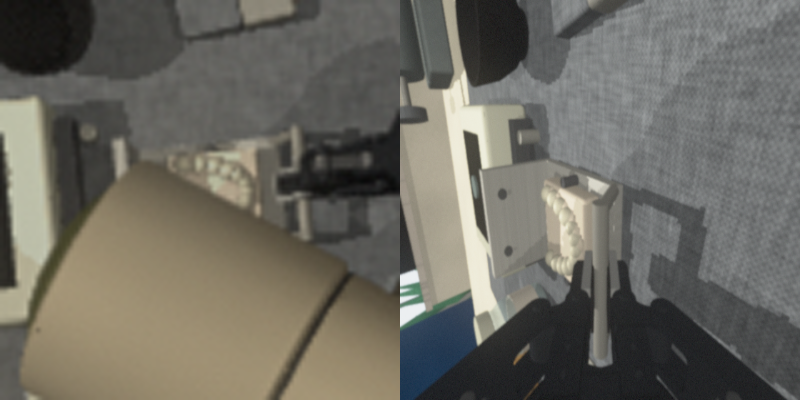

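The holder is lined up: yaw about 6.1° against 6.2° for the scanner, centred at x≈0.5755 on the scanner axis, with its back about 33 mm from the stop. Pushing home.

Request:
play_rows(moves="0 -0.064 0.077 0 0 0 5;0 -0.064 0.077 0 0 0 5;0 -0.064 0.077 0 0 0 5;0 -0.064 0.077 0 0 0 5;0 -0.064 0.077 0 0 0 5;0 -0.064 0.077 0 0 0 5;0 -0.064 0.077 0 0 0 5;0 -0.064 0.077 0 0 0 5;0 -0.064 0.077 0 0 0 5;0 -0.032 0.038 0 0 0 5;0 0 0 0 0 0 5")

```text
clock: 22.78
ee_pos: [0.5836, 0.0384, 0.0242]
tcp_rot: [-2.27, 0.0, 0.099]
force: [0.2, -0.4, -1.8]
opening: 0.092
grip_force: 59.3
```

Request:
play_rows(moves="0 -0.021 0.025 0 0 0 5;0 -0.021 0.025 0 0 0 5;0 0 0 0 0 0 5")

```text
clock: 23.15
ee_pos: [0.5835, 0.0401, 0.0242]
tcp_rot: [-2.27, 0.0, 0.098]
force: [1.8, -2.3, -0.5]
opening: 0.091
grip_force: 59.4
```

```bash
cat > fin.py <<'E'
from h import *
def fin(n):
    goto([.5832,.0445,.025])
    s=shot('scene',n);w=shot('wrist',n+'w')
    for nm,c in(('w',w),('s',s)):
        Q=pts(c).reshape(-1,3)
        m=(Q[:,0]>.51)&(Q[:,0]<.64)&(Q[:,1]>.12)&(Q[:,1]<.157)&(Q[:,2]>.035)&(Q[:,2]<.062);q=Q[m]
        if len(q)<20: print(nm,len(q));continue
        A=np.c_[q[:,0]-.573,q[:,2],np.ones(len(q))];k=np.linalg.lstsq(A,q[:,1],rcond=None)[0]
        print(nm,'foot yaw',np.degrees(k[0]),'lean',np.degrees(k[1]),'inner y',k[2]+.045*k[1],'x',np.percentile(q[:,0],[.5,99.5]))
E
python3 -c "
from fin import *
fin('c1')"
```

```text
t 23.15 ee [0.5835 0.0401 0.0242] rpy [-2.27   0.     0.098] F [ 1.8 -2.3 -0.5] op 7.8 grip 59.4
 shift/30mm [ 0.   -0.12  0.09] turn/6deg [0. 0. 0.]
w foot yaw 5.931786913385087 lean 0.0557837271408232 inner y 0.14422485952297712 x [0.53321029 0.6122022 ]
s foot yaw 6.506230965971937 lean -0.6653627955967689 inner y 0.14594778816111614 x [0.53410462 0.61502934]
```

Request:
play_rows(moves="0 -0.021 0.025 0 0 0 5;0 -0.021 0.025 0 0 0 5;0 0 0 0 0 0 5")

```text
clock: 23.62
ee_pos: [0.5833, 0.0422, 0.0242]
tcp_rot: [-2.27, 0.0, 0.098]
force: [0.2, -2.0, -2.0]
opening: 0.088
grip_force: 59.4
```

Request:
play_rows(moves="0 -0.021 0.025 0 0 0 5;0 -0.021 0.025 0 0 0 5;0 0 0 0 0 0 5")

```text
clock: 24.0
ee_pos: [0.5831, 0.0441, 0.0241]
tcp_rot: [-2.27, 0.0, 0.098]
force: [0.5, -2.9, -1.7]
opening: 0.093
grip_force: 59.4
```

Request:
play_rows(moves="0 -0.021 0.025 0 0 0 5;0 0 0 0 0 0 5")

```text
clock: 24.25
ee_pos: [0.583, 0.0451, 0.0241]
tcp_rot: [-2.27, 0.0, 0.098]
force: [0.9, -1.7, -0.5]
opening: 0.093
grip_force: 59.4
```

Request:
play_rows(moves="0 -0.021 0.025 0 0 0 5;0 0 0 0 0 0 5")

```text
clock: 24.5
ee_pos: [0.5831, 0.0459, 0.0241]
tcp_rot: [-2.271, -0.0, 0.098]
force: [0.6, -4.3, -1.5]
opening: 0.085
grip_force: 59.5
```

Request:
play_rows(moves="0 -0.021 0.025 0 0 0 5;0 0 0 0 0 0 5")

```text
clock: 24.75
ee_pos: [0.5835, 0.0461, 0.0241]
tcp_rot: [-2.272, -0.001, 0.097]
force: [2.9, -7.1, -0.6]
opening: 0.089
grip_force: 60.0
```

```bash
python3 -c "
from fin import *
fin('c2')"
```

```text
t 24.75 ee [0.5835 0.0461 0.0241] rpy [-2.272e+00 -1.000e-03  9.700e-02] F [ 2.9 -7.1 -0.6] op 7.6 grip 60.0
 shift/30mm [-0.02  0.01 -0.06] turn/6deg [0. 0. 0.]
w foot yaw 5.9166455701791065 lean -0.001111573253539258 inner y 0.15009265152085077 x [0.53257561 0.61167435]
s foot yaw 5.3025284507957755 lean 0.7392448291730058 inner y 0.1515747121340102 x [0.53229792 0.61331308]
```

Request:
play_rows(moves="0 -0.021 0.025 0 0 0 5;0 0 0 0 0 0 5;0 0 0 0 0 0 5")

```text
clock: 25.22
ee_pos: [0.584, 0.0463, 0.0241]
tcp_rot: [-2.273, -0.003, 0.096]
force: [2.8, -11.9, -1.0]
opening: 0.093
grip_force: 60.3
```

Request:
play_rows(moves="0 0 0 0 0 0 12;0 0 0 0 0 0 17;0 0 0 0 0 0 20;0 0 0 0 0 0 20;0 0 0 0 0 0 20")

```text
clock: 25.85
ee_pos: [0.5827, 0.0481, 0.0242]
tcp_rot: [-2.27, 0.0, 0.099]
force: [-0.1, 0.4, 0.3]
opening: 0.234
grip_force: 0.0
```

Request:
play_rows(moves="0 0 -0.2 0 0 0 20;0 0 -0.3 0 0 0 20;0 0 -0.4 0 0 0 20;0 0 -0.6 0 0 0 20;0 0 -0.8 0 0 0 20;0 0 -0.8 0 0 0 20;0 0 -0.8 0 0 0 20;0 0 -0.8 0 0 0 20;0 0 -0.8 0 0 0 20;0 0 0 0 0 0 20")

```text
clock: 27.1
ee_pos: [0.5956, -0.0796, 0.1315]
tcp_rot: [-2.272, -0.002, 0.096]
force: [0.1, 1.2, -0.9]
opening: 0.236
grip_force: 0.0
```

```bash
python3 -c "
from fin import *
fin('d1')
t=shot('top','d1t')
a=cv2.imread('pics/d1.png')[120:270,240:440];b=cv2.imread('pics/d1w.png')
cv2.imwrite('pics/d1v.png',np.hstack([cv2.resize(a,(400,300),interpolation=cv2.INTER_CUBIC),cv2.resize(b,(400,300))]))
Q=pts(load('d1w')).reshape(-1,3)
m=(Q[:,0]>.54)&(Q[:,0]<.61)&(Q[:,1]>.0)&(Q[:,1]<.06)&(Q[:,2]>.025)&(Q[:,2]<.05);q=Q[m];print('bar z top',np.percentile(q[:,2],[50,98]),q[:,1].min(),q[:,1].max())
"
```

```text
t 27.1 ee [ 0.5956 -0.0796  0.1315] rpy [-2.272e+00 -2.000e-03  9.600e-02] F [ 0.1  1.2 -0.9] op 20.1 grip 0.0
 shift/30mm [-0.02  0.03  5.47] turn/6deg [0. 0. 0.]
w foot yaw 5.972678811516701 lean -0.4519602881076701 inner y 0.1496813488955673 x [0.5327515  0.61178739]
s foot yaw 5.451748881669919 lean 0.04360137001234122 inner y 0.15139262048397784 x [0.53190084 0.61242984]
bar z top [0.03628173 0.0385086 ] 0.022394847517206676 0.03820509180711514
```

View pics/d1v.png

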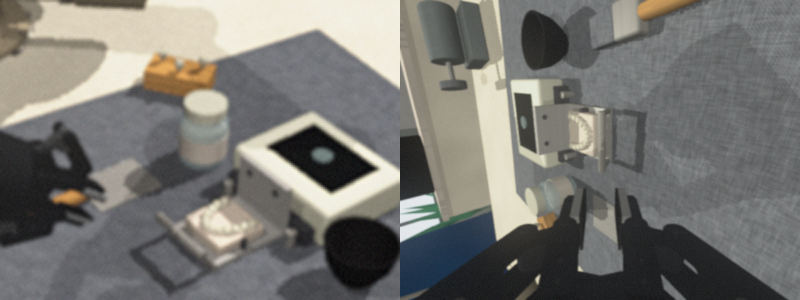

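The holder lies home between the pins against the stop bar, the bar top is at about 38 mm, and the gripper is clear. The jar, bowl and spatula are where they were. Handing in.

```bash
python3 -c "
from rig import r
print(r.sign_off())"
```

```text
the job is handed in; nothing more can be done
None
```

I handed the job in at about 27 s; the hand-in gave no verdict, but my last checks showed the block level in the tray and the holder lying cast up between the pins, flush with the stop bar to within about 2 mm, gripper clear.

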